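# Park the sharps bin in its corner and shut it

## Task

Push the red sharps bin along the bench into the blue corner until it sits squarely against both the back stop and the side guide, and only then push the orange shutter on its lid fully closed by its ridge. Only push with the fingers: the bin must stay flat on the bench, not lifted or tipped, and the vials, syringe, wipes tub and pen cup must be left where they stand.

Things in the scene. Friction and masses are not known exactly. Their poses are not given: they have to be found in the camera images.
- bin: loose red sharps bin with white lid: an upright-walled box, 130 mm (its x) by 110 mm (its y), 85 mm high to the lid's flat top, 0.4 to 0.7 kg, with a 40 x 60 mm opening in the lid. Origin at the centre of its underside; x points away from the robot, from the ridge end to the opening. It starts up to 0.35 rad askew. Parked, its origin is at (-65, 55) mm in the corner's frame, at the same yaw
- shutter (a joint): orange sliding shutter on the bin's lid, m: 0 fully open, 0.05 fully closed over the opening (end stop); moves along the bin's +x, stays where it is left, about 1.2 N of friction; starts between 0 and 0.01
- ridge (a point): centre of the robot-side face of the shutter's upright ridge, 12 mm above the lid top; moves with the shutter. The face looks to the bin's -x. The ridge is 80 mm wide (y), 12 mm thick (x) and its top is 109 mm above the bench. With the shutter open the face is 5 mm inside the bin's robot-side end; behind it is only bare flat lid, with 6 mm high runners along its sides
- corner: fixed blue L-shaped corner, walls 40 mm high, 12 mm thick; origin at the inner corner on the bench; x points away from the robot, y to the left. Back stop: inner face at x = 0, from y = -12 to 210 mm. Side guide: inner face at y = 0, from x = -140 to 0 mm. The bin parks at x below 0, y above 0. A thin yellow line on the bench outlines the place
- vial_a: brown glass vial with blue cap, 28 mm across, 56 mm tall, standing near the robot-side end of the side guide; origin at the centre of its underside; leave it alone
- vial_b: brown glass vial with green cap, same size, standing left of the corner; origin as vial_a; leave it alone
- vial_c: brown glass vial with grey cap, same size, standing behind the back stop; origin as vial_a; leave it alone
- wipes: green wipes tub, 84 mm across, 170 mm tall, left of the work; origin at the centre of its underside; leave it alone
- syringe: syringe lying on the bench, about 165 mm long, 34 mm wide, 18 mm high, to the right of the work; origin under the middle of its barrel, x along it; leave it alone
- pencup: black cup of pens, 72 mm across, 90 mm tall (pens to 150 mm), on the right; origin at the centre of its underside; leave it alone
There are look-alikes about, which are no part of the job. Of the things that look like the bin, take the one that is nearest to the robot's base at the start.

How it is judged:
On the way, in this order (a step that is already met when the one before it is completed fails the run):
1. the bin stands square against both stops while the shutter is still open (x of bin in the frame of corner between -0.072 and -0.055 m and y of bin in the frame of corner between 0.045 and 0.062 m and angle between the x axis of bin and the x axis of corner, either way round below 0.08 rad and height (world z) of bin below 0.005 m and angle between bin's own z axis and vertical below 0.05 rad and value of joint shutter below 0.03 m), for 0.2 s.
2. the shutter is fully closed with the bin still parked (x of bin in the frame of corner between -0.072 and -0.055 m and y of bin in the frame of corner between 0.045 and 0.062 m and angle between the x axis of bin and the x axis of corner, either way round below 0.08 rad and height (world z) of bin below 0.005 m and angle between bin's own z axis and vertical below 0.05 rad and value of joint shutter above 0.046 m), for 0.2 s.
At the end, for the whole second after the job is handed in: The bin is flat and at rest on the bench, within 7 mm of touching both the back stop and the side guide and within 0.08 rad of square to them, and the shutter is closed to within 4 mm (all of step 2 and linear speed of bin below 0.01 m/s).
It fails at once if the bin is lifted or tipped (height (world z) of bin above 0.012 m or angle between bin's own z axis and vertical above 0.2 rad).
It fails at once if the shutter is closed before the bin is parked (value of joint shutter above 0.03 m and not (x of bin in the frame of corner above -0.078 m and y of bin in the frame of corner below 0.068 m)).
It fails at once if a vial, the syringe, the wipes tub or the pen cup is moved more than 15 mm or knocked over (distance of any of vial_a, vial_b, vial_c, wipes, syringe, pencup from where it was at the start of the episode above 0.015 m or angle between any of vial_a, vial_b, vial_c, wipes, pencup's own z axis and vertical above 0.3 rad).
It also fails if it takes over 54 s, if anything falls off the work surface, if the arm or the gripper's body presses on something with over 40 N, if the wrist force passes 120 N, or if a joint passes its speed limit or range.

## Robot

A 6-joint arm with a two-finger parallel gripper is mounted at the origin on the work surface. World frame = base frame: x ahead of the robot, y to its left, z up, the work surface at z = 0. Lengths are in m, angles in rad, forces in N, time in s.
With the tool pointing down it reaches from about 0.35 to 0.85 m from the base axis. Payload 8.1 kg.
Tool frame: the origin (TCP) lies midway between the tips of the shut fingers; the grasp point (between the pads) lies 19 mm behind it; z points along the fingers, y is the direction in which the jaws open and shut (so a half turn about z gives the same grasp; the last joint's range is limited). The gripper opens to 93 mm and grips with 3 to 60 N. Pads are 15 mm wide; open, the fingers measure 128 mm over their backs; the gripper's body (75 mm by 188 mm) begins 65 mm behind the grasp point.
Start: joints at [-1.329, 0.13, 1.488, -0, 1.523, -0.085], TCP at [0.193, -0.568, 0.219] pointing down, gripper open.
Joint ranges: [-2.96, 2.96], [-0.89, 2.26], [0.02, 2.5], [-1.34, 4.48], [0, 2.73], [-2.66, 2.66]. Speed limits (rad/s): [2.39, 2.39, 2.79, 3.14, 3.14, 3.14].

## Interface

Orientations are given as a rotation vector (axis times angle).
In Python, from plant import robot gives the robot as it stands. The module is installed in compiled form; this text tells all that it offers.
- The arm moves only by the shell command python3 -m pendant 'ROWS' [FORCE]. ROWS is JSON, a list of rows, each an object with "translation": the shift along the tool's x, y, z in mm, a list of three; "twist": the turn, a rotation vector about the tool's x, y, z in rad, a list of three; "grip": the opening, from -1 (shut) to 1 (fully open). A call has exactly 10 rows; each row shifts and turns the pose as measured when the row begins, along the tool's axes as they then stand; what a row does not reach is not made up. A row lasts 1/10 s, in which the tool goes at most 50 mm and 8.59 degrees, less where a joint would pass 70% of its speed; a pose out of reach is approached as far as the arm can. A call is refused whole if a number of a shift passes 50 or a number of a turn 0.15, either way. A call with a gripper value outside its range is refused whole. The fingers move at their own pace and stop on an object; FORCE is the grip in N (left out, the last holds). Time passes only in rows, so rows that do not move let the fingers close, or fill a call up. It gives the time, the measured TCP pose, the force and the opening at its end, in the units of the state.
- robot.read_state(): the state, without advancing time (a new reading comes with each control period).
- robot.read_camera(name): name is "side" or "top" or "wrist"; returns (picture, depth): 400x640x3 uint8, red, green, blue; 400x640 float32, m along the optical axis (not along the pixel's ray), 0 where there is no reading.
- robot.camera_info(name): a dict with "vertical_fov" (degrees; the focal length in pixels is half the picture's height over the tangent of half this angle, whatever the lens; pixels are square), "cx", "cy" (the principal point, pixels), "cam_to_world" (4x4, takes a point from camera to world coordinates). Camera axes: x right, y up, looking along -z (the intrinsics and any distortion apply to the point x, -y, -z); pixel columns grow to the right and rows downward; lengths in m; the calibration is good to about 2 mm. The wrist camera is an equidistant fisheye: a pixel r from the principal point sees the ray r / f radians off the axis. A picture is of the moment at which its call begins: read the wrist's pose just before it. camera_info takes no time and is no camera call; for the wrist camera it gives the pose at the moment of the call.
- robot.close_job(): hands the job in, once; it reports no verdict.
The state is a dict: "t": time; "q": joint angles; "dq": joint speeds; "joint_torque": joint torques, N m; "tool_pos": TCP position; "orientation": TCP orientation; "force": force on the tool from outside, world axes, zero at the start; "wrist_torque": the same for the moment, N m; "opening": finger opening in m.
Only numpy, scipy, OpenCV 4.12 (cv2) and the standard library are available. Lean on these libraries where they do the work, as an engineer would, in place of code of your own. Each camera call takes 0.05 s, during which the arm holds its last target. There are 200 camera calls.

## Working session

There is one attempt and no reset: what is moved stays moved. The work goes in short steps, Python scripts to look and compute and a shell command to move; the robot and the scene stay as the last step left them, time stands still between calls to the robot, and variables do not carry over. Pictures are saved under pics/ and viewed, about 8 in all and at most 12, crops included, and the job is handed in when it is done.

```bash
mkdir -p pics; cat > h.py <<'E'
import numpy as np, cv2
from plant import robot
from scipy.spatial.transform import Rotation as R
def cam(n):
    i=robot.camera_info(n); p,d=robot.read_camera(n); return i,p,d
def world(i,d,shape=(400,640)):
    f=200/np.tan(np.radians(i["vertical_fov"])/2)
    v,u=np.mgrid[:400,:640]
    P=np.stack([(u-i["cx"])/f*d,-(v-i["cy"])/f*d,-d],-1)
    T=np.array(i["cam_to_world"]); return P@T[:3,:3].T+T[:3,3]
def save(n,p): cv2.imwrite("pics/"+n,p[...,::-1])
E
python3 - <<'E'
from h import *
out=[]
for n in("top","side"):
    i,p,d=cam(n); save(n+".png",p); np.savez(n,p=p,d=d,W=world(i,d)); print(n,{k:np.round(v,3) if k!="x" else v for k,v in i.items()})
s=robot.read_state(); print(s)
E
```

```text
top {'vertical_fov': np.float64(57.109), 'cx': np.float64(317.577), 'cy': np.float64(202.985), 'cam_to_world': array([[ 2.800e-02,  9.980e-01, -6.200e-02,  5.100e-01],
       [-1.000e+00,  2.800e-02,  1.000e-03,  0.000e+00],
       [ 3.000e-03,  6.200e-02,  9.980e-01,  1.215e+00],
       [ 0.000e+00,  0.000e+00,  0.000e+00,  1.000e+00]])}
side {'vertical_fov': np.float64(47.284), 'cx': np.float64(316.816), 'cy': np.float64(197.467), 'cam_to_world': array([[-0.734,  0.523, -0.434,  0.12 ],
       [-0.68 , -0.568,  0.464,  0.551],
       [-0.004,  0.636,  0.772,  0.959],
       [ 0.   ,  0.   ,  0.   ,  1.   ]])}
{'t': 0.1, 'q': array([-1.32934665e+00,  1.31053245e-01,  1.48919901e+00, -1.96761005e-05,
        1.52294294e+00, -8.54367818e-02]), 'dq': array([ 0.0018667 , -0.0017015 , -0.00270435,  0.00031395, -0.0002079 ,
       -0.00096868]), 'joint_torque': array([ 5.11291892e-04, -5.61339855e+01, -4.93096447e+01,  7.69961276e-02,
        2.91023590e-02, -5.63705055e-05]), 'tool_pos': array([ 0.19252989, -0.5677395 ,  0.21769595]), 'orientation': array([-3.09814911e+00, -5.10930737e-01,  2.26824569e-04]), 'force': array([-0.59580687, -0.79531446,  0.18499   ]), 'wrist_torque': array([ 0.01713587,  0.03294722, -0.03865841]), 'opening': 0.09299737953510019}
```

View pics/top.png

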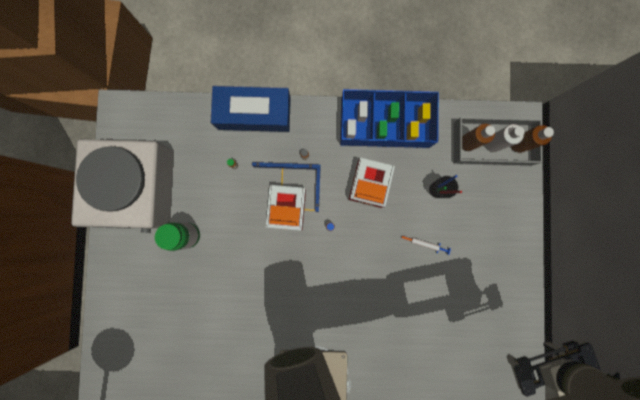

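View pics/side.png

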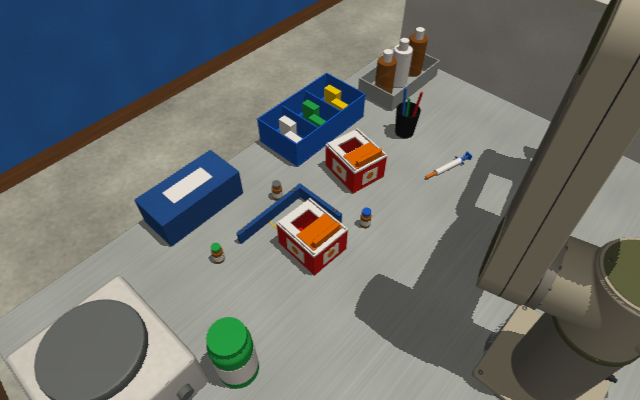

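The bin candidates are the box at top (286,206) / side (313,235) and the one at top (372,182) / side (356,160). The first is nearer the base. The corner wall is at top (252–320,163–212), and the blue tray and box at the back are not part of the job.

```bash
cat > meas.py <<'E'
from h import *
def rect(P): 
    return cv2.minAreaRect((P[:,:2]*1000).astype(np.float32))
def run(n,p,W):
    h=cv2.cvtColor(p,cv2.COLOR_RGB2HSV).astype(int); x,y,z=W[...,0],W[...,1],W[...,2]
    H,S,V=h[...,0],h[...,1],h[...,2]
    area=(x>.3)&(x<.72)&(y>-.1)&(y<.3)
    m=dict(lid=area&(z>.075)&(z<.12)&(y>.03)&(x<.62), blue=area&(H>100)&(H<130)&(S>100)&(z>.03)&(z<.047)&(y>-.03)&(y<.23),orange=area&(H>5)&(H<18)&(S>180)&(z>.08)&(y>.03)&(x<.62),
     ridge=area&(H>5)&(H<18)&(S>180)&(z>.1035)&(y>.03)&(x<.62))
    for k,a in m.items():
        P=W[a]
        if len(P)<5: print(n,k,len(P)); continue
        r=rect(P); print(n,k,len(P),"z",np.round(np.percentile(P[:,2],[5,50,95]),3),"rect c",np.round(r[0],1),"sz",np.round(r[1],1),"ang",round(r[2],1)); print("   ",np.round(cv2.boxPoints(r),0).tolist())
if __name__=="__main__":
    for n in("top","side"):
        a=np.load(n+".npz"); run(n,a["p"],a["W"])
        p,W=a["p"],a["W"]; h=cv2.cvtColor(p,cv2.COLOR_RGB2HSV).astype(int)
        # small things
        x,y,z=W[...,0],W[...,1],W[...,2]
        m=((z>.012)&(z<.16)&(x>.25)&(x<.75)&(y>-.45)&(y<.5)).astype(np.uint8)
        N,L,st,c=cv2.connectedComponentsWithStats(m)
        for k in range(1,N):
            if st[k,4]>12:
                q=W[L==k]; print(n,np.round(c[k]),st[k,4],"xyz min",np.round(q.min(0),3),"max",np.round(q.max(0),3))
E
python3 meas.py
python3 - <<'E'
import cv2,numpy as np
a=cv2.imread("pics/top.png")[140:250,220:400]; b=cv2.imread("pics/side.png")[160:290,220:400]
cv2.imwrite("pics/crop.png",np.vstack([cv2.resize(a,None,fx=3,fy=2.5,interpolation=2),cv2.resize(b,(540,320),interpolation=2)]))
E
```

```text
top lid 1136 z [0.083 0.089 0.109] rect c [562.   99.3] sz [110.1 121.5] ang 86.5
    [[498.0, 48.0], [619.0, 41.0], [626.0, 151.0], [505.0, 158.0]]
top blue 314 z [0.035 0.04  0.044] rect c [681.8  72.8] sz [257.  123.8] ang 56.1
    [[559.0, 1.0], [661.0, -68.0], [805.0, 145.0], [702.0, 214.0]]
top orange 497 z [0.088 0.091 0.11 ] rect c [542.4 100.2] sz [87.1 55.7] ang 86.4
    [[512.0, 58.0], [567.0, 55.0], [573.0, 142.0], [517.0, 145.0]]
top ridge 82 z [0.106 0.109 0.111] rect c [519.1 101.6] sz [79.  9.] ang 86.4
    [[512.0, 62.0], [521.0, 62.0], [526.0, 141.0], [517.0, 141.0]]
top [165. 195.] 2467 xyz min [0.428 0.38  0.012] max [0.749 0.5   0.16 ]
top [304. 154.] 60 xyz min [0.731 0.035 0.013] max [0.75  0.061 0.059]
top [457. 158.] 31 xyz min [ 0.732 -0.45   0.013] max [ 0.75  -0.447  0.063]
top [371. 183.] 1377 xyz min [ 0.578 -0.235  0.013] max [ 0.728 -0.1    0.114]
top [232. 163.] 81 xyz min [0.693 0.268 0.013] max [0.718 0.291 0.061]
top [296. 173.] 498 xyz min [ 0.558 -0.005  0.013] max [0.712 0.215 0.047]
top [445. 187.] 498 xyz min [ 0.609 -0.432  0.012] max [ 0.678
[... 835 characters left out ...]
8.5 13.6] ang 86.2
    [[505.0, 63.0], [518.0, 62.0], [524.0, 140.0], [510.0, 141.0]]
side [407. 116.] 792 xyz min [ 0.603 -0.434  0.012] max [ 0.679 -0.36   0.154]
side [355. 159.] 2489 xyz min [ 0.573 -0.236  0.012] max [ 0.726 -0.1    0.113]
side [449. 164.] 210 xyz min [ 0.429 -0.437  0.012] max [ 0.483 -0.278  0.023]
side [304. 227.] 4411 xyz min [ 0.494 -0.008  0.012] max [0.75  0.216 0.113]
side [365. 217.] 171 xyz min [ 0.493 -0.054  0.012] max [ 0.521 -0.028  0.063]
side [217. 252.] 197 xyz min [0.687 0.268 0.012] max [0.716 0.295 0.06 ]
side [162. 329.] 1586 xyz min [0.487 0.479 0.012] max [0.746 0.5   0.144]
side [237. 365.] 1439 xyz min [0.423 0.382 0.012] max [0.494 0.465 0.16 ]
```

View pics/crop.png

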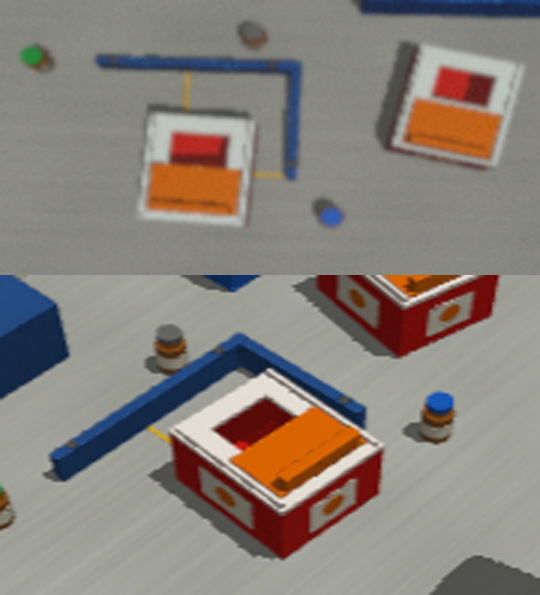

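The crop confirms the choice: the bin (crop 195,165) has its ridge towards the robot and an open shutter, just robot-side and left of the blue L. Next I fit the corner lines.

```bash
cat > corner.py <<'E'
from h import *
def fit(P,ax):  # robust line
    v=cv2.fitLine((P[:,:2]*1000).astype(np.float32),cv2.DIST_HUBER,0,.01,.01).ravel(); 
    return v
for n in("top","side"):
    a=np.load(n+".npz"); p,W=a["p"],a["W"]; h=cv2.cvtColor(p,cv2.COLOR_RGB2HSV).astype(int)
    x,y,z=W[...,0],W[...,1],W[...,2]
    m=(h[...,0]>100)&(h[...,0]<130)&(h[...,1]>100)&(z>.034)&(z<.046)&(x<.73)&(y>-.03)&(y<.23)
    for k,q in(("back",m&(y>.03)),("side",m&(y<.025)&(x<.68))):
        P=W[q]; v=fit(P,0); nrm=np.array([-v[1],v[0]]); d=(P[:,:2]*1000-v[2:])@nrm
        t=(P[:,:2]*1000-v[2:])@v[:2]
        print(n,k,len(P),"dir",np.round(v[:2],3),"pt",np.round(v[2:],1),"width pct",np.round(np.percentile(d,[2,98]),1),"n",np.round(nrm,2),"t",np.round([t.min(),t.max()]))
E
python3 corner.py
```

```text
top back 158 dir [ 0. -1.] pt [703.5 121.1] width pct [-4.6  4.7] n [1. 0.] t [-93.  88.]
top side 103 dir [ 1.    -0.014] pt [624.3   1.4] width pct [-4.6  5. ] n [0.01 1.  ] t [-64.  56.]
side back 319 dir [0.005 1.   ] pt [699.8 125.1] width pct [-7.5  4.8] n [-1.  0.] t [-95.  90.]
side side 215 dir [ 1.    -0.019] pt [616.1   2.2] width pct [-8.3  5.3] n [0.02 1.  ] t [-62.  64.]
```

Measurements, in mm:
- **Corner:** origin about (695.5, 7), yaw about -0.01.
- **Bin:** origin about (561, 99), yaw about -0.06, lid height 85.

So the bin needs about 70 in +x, then 37 in -y. I will push +x with two spread fingers, then -y at the middle. First I move to the robot side of the bin.

```bash
python3 -m pendant '[{"translation":[0,0,0],"twist":[0,0,0.11],"grip":0.1},{"translation":[0,0,0],"twist":[0,0,0.11],"grip":0.1},{"translation":[0,0,0],"twist":[0,0,0.11],"grip":0.1},{"translation":[15,-47,0],"twist":[0,0,0],"grip":0.1},{"translation":[15,-47,0],"twist":[0,0,0],"grip":0.1},{"translation":[15,-47,0],"twist":[0,0,0],"grip":0.1},{"translation":[15,-47,0],"twist":[0,0,0],"grip":0.1},{"translation":[15,-47,0],"twist":[0,0,0],"grip":0.1},{"translation":[15,-47,0],"twist":[0,0,0],"grip":0.1},{"translation":[15,-47,0],"twist":[0,0,0],"grip":0.1}]'
```

```text
t: 1.1
tool_pos: [0.3006, -0.2356, 0.2107]
orientation: [-3.126, 0.042, 0.009]
force: [2.0, -0.2, -0.1]
opening: 0.0511
```

```bash
python3 -m pendant '[{"translation":[14,-42,0],"twist":[0,0,-0.015],"grip":0.1},{"translation":[14,-42,0],"twist":[0,0,0],"grip":0.1},{"translation":[14,-42,0],"twist":[0,0,0],"grip":0.1},{"translation":[14,-42,0],"twist":[0,0,0],"grip":0.1},{"translation":[14,-42,0],"twist":[0,0,0],"grip":0.1},{"translation":[14,-42,0],"twist":[0,0,0],"grip":0.1},{"translation":[14,-42,0],"twist":[0,0,0],"grip":0.1},{"translation":[14,-42,0],"twist":[0,0,0],"grip":0.1},{"translation":[0,0,0],"twist":[0,0,0],"grip":0.1},{"translation":[0,0,0],"twist":[0,0,0],"grip":0.1}]'
```

```text
t: 2.1
tool_pos: [0.417, 0.1199, 0.2131]
orientation: [-3.126, 0.006, 0.009]
force: [-0.4, 0.4, 0.8]
opening: 0.051
```

```bash
python3 -m pendant '[{"translation":[5,10,30],"twist":[-0.015,0,0],"grip":0.1},{"translation":[5,10,30],"twist":[0,0,0],"grip":0.1},{"translation":[0,0,30],"twist":[0,0,0],"grip":0.1},{"translation":[0,0,30],"twist":[0,0,0],"grip":0.1},{"translation":[0,0,30],"twist":[0,0,0],"grip":0.1},{"translation":[0,0,15],"twist":[0,0,0],"grip":0.1},{"translation":[0,0,10],"twist":[0,0,0],"grip":0.1},{"translation":[0,0,0],"twist":[0,0,0],"grip":0.1},{"translation":[0,0,0],"twist":[0,0,0],"grip":0.1},{"translation":[0,0,0],"twist":[0,0,0],"grip":0.1}]'; python3 - <<'E'
from h import *
s=robot.read_state(); print(R.from_rotvec(s["orientation"]).as_matrix().round(3))
i,p,d=cam("wrist"); save("w1.png",p)
E
```

```text
t: 3.1
tool_pos: [0.4262, 0.09, 0.0338]
orientation: [3.14, -0.024, -0.003]
force: [0.5, 0.0, -0.7]
opening: 0.051
[[ 1.    -0.015 -0.002]
 [-0.015 -1.    -0.001]
 [-0.002  0.001 -1.   ]]
```

View pics/w1.png

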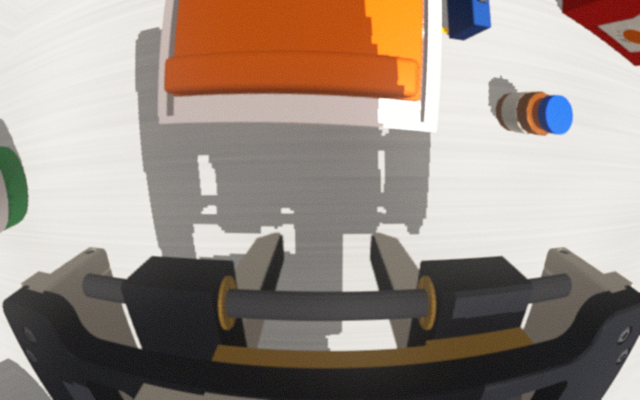

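The wrist picture shows the ridge and rear edge centred near column 300 and the fingers centred near 328, so I shift 10 mm left. I also raise the tool 7 mm, then approach.

```bash
python3 -m pendant '[{"translation":[0,-10,-7],"twist":[0,0,0],"grip":0.1},{"translation":[15,0,0],"twist":[0,0,0],"grip":0.1},{"translation":[15,0,0],"twist":[0,0,0],"grip":0.1},{"translation":[10,0,0],"twist":[0,0,0],"grip":0.1},{"translation":[10,0,0],"twist":[0,0,0],"grip":0.1},{"translation":[10,0,0],"twist":[0,0,0],"grip":0.1},{"translation":[8,0,0],"twist":[0,0,0],"grip":0.1},{"translation":[8,0,0],"twist":[0,0,0],"grip":0.1},{"translation":[8,0,0],"twist":[0,0,0],"grip":0.1},{"translation":[8,0,0],"twist":[0,0,0],"grip":0.1}]'
```

```text
t: 4.15
tool_pos: [0.5222, 0.103, 0.047]
orientation: [-3.141, 0.022, 0.006]
force: [-7.5, 0.0, 5.4]
opening: 0.0513
```

```bash
python3 -m pendant '[{"translation":[6,0,3],"twist":[0,0,0],"grip":0.1},{"translation":[6,0,2],"twist":[0,0,0],"grip":0.1},{"translation":[6,0,0],"twist":[0,0,0],"grip":0.1},{"translation":[4,0,0],"twist":[0,0,0],"grip":0.1},{"translation":[4,0,0],"twist":[0,0,0],"grip":0.1},{"translation":[3,0,0],"twist":[0,0,0],"grip":0.1},{"translation":[3,0,0],"twist":[0,0,0],"grip":0.1},{"translation":[0,0,0],"twist":[0,0,0],"grip":0.1},{"translation":[0,0,0],"twist":[0,0,0],"grip":0.1},{"translation":[0,0,0],"twist":[0,0,0],"grip":0.1}]'
```

```text
t: 5.15
tool_pos: [0.5502, 0.1032, 0.0398]
orientation: [-3.141, 0.023, 0.036]
force: [-1.3, -0.3, 2.7]
opening: 0.051
```

```bash
python3 -m pendant '[{"translation":[3,0,0],"twist":[0,0,0],"grip":0.1},{"translation":[3,0,0],"twist":[0,0,0],"grip":0.1},{"translation":[3,0,0],"twist":[0,0,0],"grip":0.1},{"translation":[3,0,0],"twist":[0,0,0],"grip":0.1},{"translation":[3,0,0],"twist":[0,0,0],"grip":0.1},{"translation":[3,0,0],"twist":[0,0,0],"grip":0.1},{"translation":[0,0,0],"twist":[0,0,0],"grip":0.1},{"translation":[0,0,0],"twist":[0,0,0],"grip":0.1},{"translation":[0,0,0],"twist":[0,0,0],"grip":0.1},{"translation":[0,0,0],"twist":[0,0,0],"grip":0.1}]'; python3 - <<'E'
from h import *
s=robot.read_state(); print(R.from_rotvec(s["orientation"]).as_matrix().round(3))
import meas
for n in("side","top"):
    i,p,d=cam(n); W=world(i,d); np.savez(n+"2",p=p,W=W); meas.run(n,p,W)
    save(n+"2.png",p)
E
```

```text
t: 6.15
tool_pos: [0.5555, 0.1033, 0.039]
orientation: [3.14, -0.021, -0.081]
force: [-2.4, 0.4, 2.0]
opening: 0.051
[[ 0.999 -0.013 -0.051]
 [-0.013 -1.    -0.001]
 [-0.051  0.001 -0.999]]
side lid 110 z [0.077 0.086 0.112] rect c [559.4 103. ] sz [84.8 25.5] ang 89.2
    [[546.0, 61.0], [572.0, 60.0], [573.0, 145.0], [547.0, 146.0]]
side blue 151 z [0.031 0.039 0.043] rect c [642.1  96.4] sz [263.8  41.5] ang 55.9
    [[551.0, -1.0], [585.0, -24.0], [733.0, 194.0], [699.0, 217.0]]
side orange 3
side ridge 3
top lid 14 z [0.077 0.085 0.089] rect c [599.3  49.3] sz [39.7  3.2] ang 2.5
    [[579.0, 50.0], [580.0, 47.0], [619.0, 49.0], [619.0, 52.0]]
top blue 194 z [0.036 0.04  0.043] rect c [634.  103.9] sz [215.1 145.6] ang 89.5
    [[560.0, -3.0], [706.0, -4.0], [708.0, 211.0], [562.0, 212.0]]
top orange 0
top ridge 0
```

View pics/side2.png

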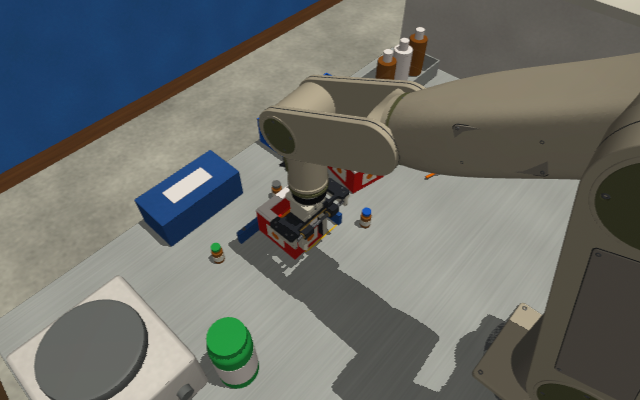

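The side view shows the gripper behind the bin at (300,225), with the vials standing. The tool has tilted 0.05 rad under contact, and allowing for that the bin's rear face is near 565, so it is at the back stop. I back off, straighten the tool, swing to the bin's left and look.

```bash
python3 -m pendant '[{"translation":[-15,0,0],"twist":[0,0.03,0],"grip":0.1},{"translation":[-15,0,0],"twist":[0,0.02,0],"grip":-1},{"translation":[0,-20,0],"twist":[0,0,0],"grip":-1},{"translation":[0,-20,0],"twist":[0,0,0],"grip":-1},{"translation":[0,-25,0],"twist":[0,0,0],"grip":-1},{"translation":[0,-30,0],"twist":[0,0,0],"grip":-1},{"translation":[0,-10,0],"twist":[0,0,0],"grip":-1},{"translation":[0,0,0],"twist":[0,0,0],"grip":-1},{"translation":[0,0,0],"twist":[0,0,0],"grip":-1},{"translation":[0,0,0],"twist":[0,0,0],"grip":-1}]'; python3 - <<'E'
from h import *
s=robot.read_state(); print(R.from_rotvec(s["orientation"]).as_matrix().round(3))
import meas
i,p,d=cam("side"); W=world(i,d); meas.run("side",p,W)
i,q,d=cam("top"); W=world(i,d);meas.run("top",q,W)
save("v3.png",np.hstack([cv2.resize(p[120:280,200:400],(400,320)),cv2.resize(q[130:250,210:360],(400,320))]))
E
```

```text
t: 7.25
tool_pos: [0.5288, 0.2099, 0.0398]
orientation: [3.14, -0.024, 0.01]
force: [0.4, -0.2, -0.1]
opening: 0.0004
[[ 1.    -0.015  0.006]
 [-0.015 -1.    -0.002]
 [ 0.006  0.001 -1.   ]]
side lid 69 z [0.076 0.084 0.099] rect c [551.  138.9] sz [ 21.8 185.4] ang 14.9
    [[517.0, 226.0], [564.0, 46.0], [585.0, 52.0], [538.0, 231.0]]
side blue 142 z [0.031 0.039 0.043] rect c [643.4  97.6] sz [260.   43.2] ang 55.4
    [[552.0, 3.0], [587.0, -22.0], [735.0, 192.0], [699.0, 217.0]]
side orange 8 z [0.096 0.1   0.196] rect c [562.2 158.9] sz [  3.8 180.3] ang 9.4
    [[546.0, 248.0], [575.0, 70.0], [579.0, 70.0], [549.0, 248.0]]
side ridge 2
top lid 601 z [0.084 0.091 0.111] rect c [594.3 102.1] sz [109.3  51.1] ang 89.8
    [[569.0, 48.0], [620.0, 47.0], [620.0, 157.0], [569.0, 157.0]]
top blue 190 z [0.036 0.04  0.044] rect c [634.7 104.5] sz [216.3 145.3] ang 89.2
    [[561.0, -3.0], [706.0, -5.0], [709.0, 212.0], [564.0, 214.0]]
top orange 348 z [0.088 0.092 0.111] rect c [600.9 102.7] sz [38.6 85.9] ang 1.4
    [[581.0, 145.0], [583.0, 59.0], [621.0, 60.0], [619.0, 146.0]]
top ridge 94 z [0.106 0.109 0.113] rect c [586.4 102.7] sz [ 9.7 76.1] ang 1.4
    [[581.0, 141.0], [582.0, 65.0], [592.0, 65.0], [590.0, 141.0]]
```

View pics/v3.png

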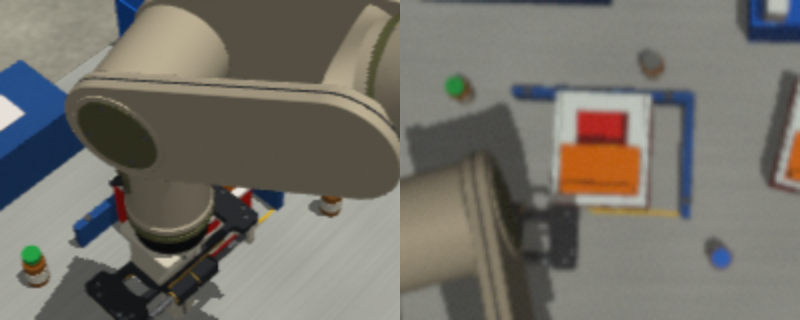

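The bin is square at the back stop (lid rear edge 569, left edge 157), with about 40 mm to the guide. Next is the push in -y from the left.

```bash
python3 -m pendant '[{"translation":[30,0,0],"twist":[0,0,0],"grip":-1},{"translation":[30,0,0],"twist":[0,0,0],"grip":-1},{"translation":[25,0,0],"twist":[0,0,0],"grip":-1},{"translation":[12,0,0],"twist":[0,0,0],"grip":-1},{"translation":[0,0,0],"twist":[0,0,0],"grip":-1},{"translation":[0,12,0],"twist":[0,0,0],"grip":-1},{"translation":[0,10,0],"twist":[0,0,0],"grip":-1},{"translation":[0,7,0],"twist":[0,0,0],"grip":-1},{"translation":[0,7,0],"twist":[0,0,0],"grip":-1},{"translation":[0,7,0],"twist":[0,0,0],"grip":-1}]'
```

```text
t: 8.35
tool_pos: [0.6242, 0.157, 0.0387]
orientation: [3.14, -0.032, 0.003]
force: [0.4, 3.3, 0.5]
opening: 0.0005
```

```bash
python3 -m pendant '[{"translation":[0,5,0],"twist":[0,0,0],"grip":-1},{"translation":[0,5,0],"twist":[0,0,0],"grip":-1},{"translation":[0,4,0],"twist":[0,0,0],"grip":-1},{"translation":[0,4,0],"twist":[0,0,0],"grip":-1},{"translation":[0,3,0],"twist":[0,0,0],"grip":-1},{"translation":[0,3,0],"twist":[0,0,0],"grip":-1},{"translation":[0,3,0],"twist":[0,0,0],"grip":-1},{"translation":[0,3,0],"twist":[0,0,0],"grip":-1},{"translation":[0,3,0],"twist":[0,0,0],"grip":-1},{"translation":[0,3,0],"twist":[0,0,0],"grip":-1}]'; python3 -c "
from h import *
s=robot.read_state(); print(R.from_rotvec(s['orientation']).as_matrix().round(3))"
```

```text
t: 9.35
tool_pos: [0.6252, 0.1316, 0.0433]
orientation: [-3.124, 0.025, -0.013]
force: [-2.1, 14.5, 3.8]
opening: 0.0007
[[ 1.    -0.016  0.009]
 [-0.016 -1.     0.017]
 [ 0.008 -0.017 -1.   ]]
```

The tool stopped at y = 132 against 14.5 N, so the bin is on the guide. I back off round to the robot side and look from above.

```bash
python3 -m pendant '[{"translation":[0,-15,0],"twist":[-0.01,-0.01,0],"grip":-1},{"translation":[0,-15,0],"twist":[-0.005,0,0],"grip":-1},{"translation":[-10,-10,0],"twist":[0,0,0],"grip":-1},{"translation":[-25,0,0],"twist":[0,0,0],"grip":-1},{"translation":[-30,0,0],"twist":[0,0,0],"grip":-1},{"translation":[-30,0,0],"twist":[0,0,0],"grip":-1},{"translation":[-20,0,0],"twist":[0,0,0],"grip":0.1},{"translation":[-5,0,0],"twist":[0,0,0],"grip":0.1},{"translation":[0,0,0],"twist":[0,0,0],"grip":0.1},{"translation":[0,0,0],"twist":[0,0,0],"grip":0.1}]'; cat > look.py <<'E'
from h import *
import meas,sys
s=robot.read_state(); print(R.from_rotvec(s["orientation"]).as_matrix().round(3))
i,q,d=cam("top"); W=world(i,d);meas.run("top",q,W)
save(sys.argv[1],cv2.resize(q[130:250,210:360],(600,480)))
E
python3 look.py v4.png
```

```text
t: 10.35
tool_pos: [0.499, 0.1741, 0.0421]
orientation: [3.139, -0.021, -0.002]
force: [0.4, 0.7, 0.7]
opening: 0.0281
[[ 1.    -0.014 -0.001]
 [-0.014 -1.    -0.003]
 [-0.001  0.003 -1.   ]]
top lid 483 z [0.083 0.091 0.11 ] rect c [594.1  75. ] sz [87.9 51. ] ang 89.3
    [[568.0, 31.0], [619.0, 31.0], [620.0, 119.0], [569.0, 119.0]]
top blue 197 z [0.035 0.04  0.044] rect c [635.4 104.3] sz [216.9 145.6] ang 88.9
    [[561.0, -3.0], [706.0, -6.0], [710.0, 211.0], [565.0, 214.0]]
top orange 306 z [0.088 0.093 0.111] rect c [599.   69.1] sz [38.5 74.8] ang 1.5
    [[579.0, 106.0], [581.0, 31.0], [619.0, 32.0], [617.0, 107.0]]
top ridge 85 z [0.106 0.109 0.112] rect c [585.8  67.7] sz [73.1  9.7] ang 88.7
    [[580.0, 31.0], [590.0, 31.0], [591.0, 104.0], [582.0, 104.0]]
```

View pics/v4.png

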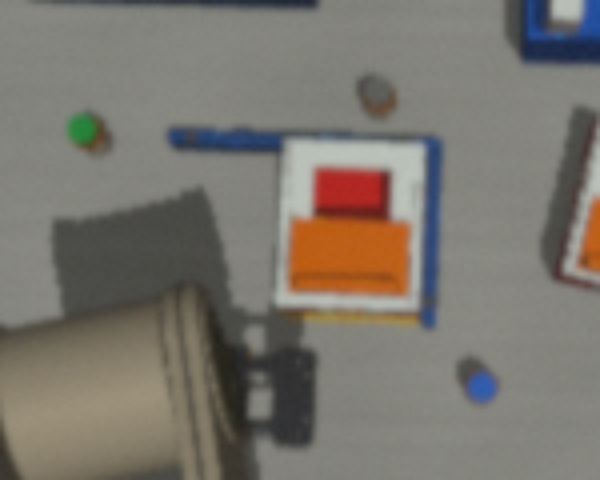

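The picture shows the bin flush with the blue guide at column 430 and the back stop at row 140, and the vials unmoved. I make one more +x seating push at y of about 64.

```bash
python3 -m pendant '[{"translation":[0,30,0],"twist":[0,0,0],"grip":0.1},{"translation":[0,30,0],"twist":[0,0,0],"grip":0.1},{"translation":[0,25,0],"twist":[0,0,0],"grip":0.1},{"translation":[5,15,0],"twist":[0,0,0],"grip":0.1},{"translation":[10,0,0],"twist":[0,0,0],"grip":0.1},{"translation":[10,0,0],"twist":[0,0,0],"grip":0.1},{"translation":[10,0,0],"twist":[0,0,0],"grip":0.1},{"translation":[8,0,0],"twist":[0,0,0],"grip":0.1},{"translation":[5,0,0],"twist":[0,0,0],"grip":0.1},{"translation":[0,0,0],"twist":[0,0,0],"grip":0.1}]'; python3 -m pendant '[{"translation":[3,0,0],"twist":[0,0,0],"grip":0.1},{"translation":[3,0,0],"twist":[0,0,0],"grip":0.1},{"translation":[3,0,0],"twist":[0,0,0],"grip":0.1},{"translation":[3,0,0],"twist":[0,0,0],"grip":0.1},{"translation":[0,0,0],"twist":[0,0,0],"grip":0.1},{"translation":[-20,0,0],"twist":[0,0,0],"grip":0.1},{"translation":[-15,0,0],"twist":[0,0,0],"grip":-1},{"translation":[0,0,-25],"twist":[0,0,0],"grip":-1},{"translation":[0,0,-20],"twist":[0,0,0],"grip":-1},{"translation":[0,0,0],"twist":[0,0,0],"grip":-1}]'
python3 -c "
from h import *
s=robot.read_state(); print(R.from_rotvec(s['orientation']).as_matrix().round(3))"
```

```text
t: 11.4
tool_pos: [0.5575, 0.0718, 0.0437]
orientation: [3.14, -0.021, 0.007]
force: [-0.0, -0.5, 0.8]
opening: 0.0512
t: 12.4
tool_pos: [0.519, 0.0746, 0.0873]
orientation: [3.137, -0.013, -0.044]
force: [0.2, -0.1, 1.4]
opening: 0.0237
[[ 1.    -0.008 -0.028]
 [-0.008 -1.    -0.004]
 [-0.028  0.004 -1.   ]]
```

```bash
python3 -m pendant '[{"translation":[0,5,-7],"twist":[0,0.025,0],"grip":-1},{"translation":[0,5,-2],"twist":[0,0,0],"grip":-1},{"translation":[0,0,0],"twist":[0,0,0],"grip":-1},{"translation":[12,0,0],"twist":[0,0,0],"grip":-1},{"translation":[12,0,0],"twist":[0,0,0],"grip":-1},{"translation":[5,0,0],"twist":[0,0,0],"grip":-1},{"translation":[0,0,0],"twist":[0,0,0],"grip":-1},{"translation":[0,0,0],"twist":[0,0,0],"grip":-1},{"translation":[0,0,0],"twist":[0,0,0],"grip":-1},{"translation":[0,0,0],"twist":[0,0,0],"grip":-1}]'
```

```text
t: 13.4
tool_pos: [0.5452, 0.0648, 0.0895]
orientation: [3.138, -0.013, -0.019]
force: [0.5, -0.7, -1.0]
opening: 0.0009
```

```bash
python3 -m pendant '[{"translation":[0,0,-6],"twist":[0,0.012,0],"grip":-1},{"translation":[0,0,-2],"twist":[0,0,0],"grip":-1},{"translation":[0,0,0],"twist":[0,0,0],"grip":-1},{"translation":[8,0,0],"twist":[0,0,0],"grip":-1},{"translation":[8,0,0],"twist":[0,0,0],"grip":-1},{"translation":[8,0,0],"twist":[0,0,0],"grip":-1},{"translation":[6,0,0],"twist":[0,0,0],"grip":-1},{"translation":[6,0,0],"twist":[0,0,0],"grip":-1},{"translation":[0,0,0],"twist":[0,0,0],"grip":-1},{"translation":[0,0,0],"twist":[0,0,0],"grip":-1}]'
```

```text
t: 14.4
tool_pos: [0.5847, 0.0646, 0.0985]
orientation: [3.138, -0.013, 0.002]
force: [-0.8, -1.1, 0.2]
opening: 0.0006
```

```bash
python3 -m pendant '[{"translation":[5,0,2],"twist":[0,0,0],"grip":-1},{"translation":[5,0,0],"twist":[0,0,0],"grip":-1},{"translation":[5,0,0],"twist":[0,0,0],"grip":-1},{"translation":[4,0,0],"twist":[0,0,0],"grip":-1},{"translation":[4,0,0],"twist":[0,0,0],"grip":-1},{"translation":[3,0,0],"twist":[0,0,0],"grip":-1},{"translation":[3,0,0],"twist":[0,0,0],"grip":-1},{"translation":[3,0,0],"twist":[0,0,0],"grip":-1},{"translation":[3,0,0],"twist":[0,0,0],"grip":-1},{"translation":[3,0,0],"twist":[0,0,0],"grip":-1}]'
```

```text
t: 15.4
tool_pos: [0.6128, 0.0642, 0.096]
orientation: [3.136, -0.011, -0.042]
force: [-18.3, -0.8, 13.9]
opening: 0.0005
```

The tool stopped at x = 612.8 (613 predicted) against 18 N, so the shutter is on its end stop. I back off, rise, move aside and check.

```bash
python3 -m pendant '[{"translation":[-10,0,0],"twist":[0,0.02,0],"grip":-1},{"translation":[-15,0,-10],"twist":[0,0,0],"grip":-1},{"translation":[-30,0,-20],"twist":[0,0,0],"grip":-1},{"translation":[-40,0,-20],"twist":[0,0,0],"grip":-1},{"translation":[-40,0,-20],"twist":[0,0,0],"grip":-1},{"translation":[-25,20,-20],"twist":[0,0,0],"grip":-1},{"translation":[0,40,0],"twist":[0,0,0],"grip":-1},{"translation":[0,40,0],"twist":[0,0,0],"grip":-1},{"translation":[0,40,0],"twist":[0,0,0],"grip":-1},{"translation":[0,40,0],"twist":[0,0,0],"grip":-1}]'; sed -i 's/y>.03)&(x<.62)/y>.0)\&(x<.72)/g' meas.py; python3 look.py v5.png; python3 - <<'E'
from h import *
import meas
i,p,d=cam("side"); meas.run("side",p,world(i,d)); q=cv2.imread("pics/v5.png")[...,::-1]
save("v6.png",np.hstack([cv2.resize(p[120:290,190:400],(400,320)),cv2.resize(q,(400,320))]))
E
```

```text
t: 16.4
tool_pos: [0.4501, -0.1155, 0.1946]
orientation: [3.135, 0.004, 0.006]
force: [-0.1, 1.0, -0.4]
opening: 0.0005
[[ 1.     0.002  0.004]
 [ 0.002 -1.    -0.006]
 [ 0.004  0.006 -1.   ]]
top lid 1491 z [0.082 0.088 0.108] rect c [633.9  63.8] sz [110.1 130.3] ang 89.5
    [[568.0, 9.0], [699.0, 8.0], [700.0, 118.0], [569.0, 119.0]]
top blue 173 z [0.035 0.04  0.044] rect c [682.6  73.8] sz [257.  122.5] ang 56.5
    [[561.0, 0.0], [663.0, -67.0], [805.0, 147.0], [703.0, 215.0]]
top orange 479 z [0.088 0.092 1.215] rect c [592.6  54.8] sz [178.2  86.1] ang 7.5
    [[499.0, 86.0], [510.0, 0.0], [687.0, 24.0], [675.0, 109.0]]
top ridge 126 z [0.106 0.11  1.215] rect c [590.9  29.1] sz [159.9  62.8] ang 40.9
    [[510.0, 0.0], [551.0, -47.0], [672.0, 58.0], [631.0, 105.0]]
side lid 2012 z [0.081 0.087 0.108] rect c [630.1  62.4] sz [112.7 133.2] ang 89.6
    [[563.0, 7.0], [696.0, 6.0], [697.0, 118.0], [564.0, 119.0]]
side blue 236 z [0.031 0.039 0.043] rect c [651.4  90.3] sz [263.4  65. ] ang 56.0
    [[551.0, -1.0], [605.0, -37.0], [752.0, 181.0], [698.0, 218.0]]
side orange 669 z [0.089 0.092 0.11 ] rect c [648.2  60.6] sz [95.  58.9] ang 88.7
    [[618.0, 14.0], [677.0, 12.0], [679.0, 107.0], [620.0, 109.0]]
side ridge 153 z [0.105 0.109 0.111] rect c [626.9  63.8] sz [14.3 80. ] ang 0.5
    [[619.0, 104.0], [620.0, 24.0], [634.0, 24.0], [634.0, 104.0]]
```

View pics/v6.png

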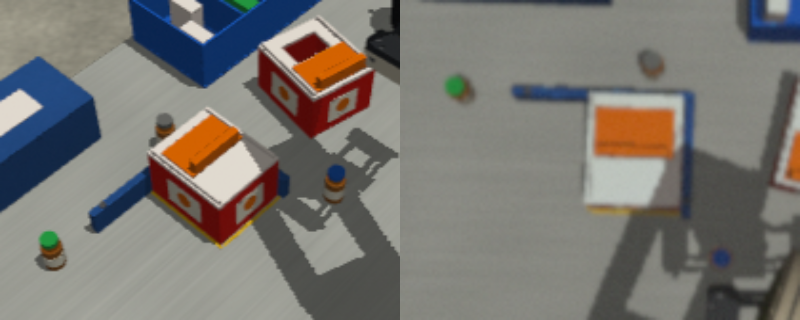

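The shutter covers the opening. In the side view the ridge face is 55.5 mm from the rear edge, which is fully closed. The bin is at about (-64, 56) mm in the corner frame and square within 0.02 rad.

```bash
python3 -c "
from h import *
print(robot.close_job())"
```

```text
the job is handed in; nothing more can be done
None
```

The bin is parked in the blue corner with its shutter closed, and the job was handed in at about 16.5 s of the 54 s limit. No verdict was reported.

- **What I did:** I pushed the bin to the back stop with two spread fingers, then sideways onto the guide with the fingers shut. After one more seating push forward, I closed the shutter by its ridge.
- **Bin position:** the last top and side pictures put it at about (-64, 56) mm in the corner frame, against a target of (-65, 55). It is within about 0.02 rad of square and flat, with the lid at its normal height.
- **Shutter:** the ridge face is about 55 mm from the robot-side end, which is fully closed. The tool stopped at x = 613 mm, as predicted for the end stop, against about 18 N.
- **Other things on the bench:** the three vials look unmoved in the last crop. I did not re-measure the syringe, wipes tub or pen cup at the end, but no move passed near them.
- **Disagreements:** the top and side cameras differ by about 4 mm in x, which is inside the tolerance. In the last top view, the numeric fits of the orange shutter and ridge were spoilt by points with no depth reading, so the shutter figure comes from the side view.

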